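Open the dial lock of the carvers' tool case and present it

ROBOT

A 6-joint arm with a two-finger parallel gripper is mounted at the origin on the work surface. World frame = base frame: x ahead of the robot, y to its left, z up, the work surface at z = 0. Lengths are in m, angles in rad, forces in N, time in s.
With the tool pointing down it reaches from about 0.35 to 0.975 m from the base axis. Payload 4.9 kg.
Tool frame: the origin (TCP) lies between the finger pads; the fingertips stand 8 mm ahead of it and the grasp point (between the pads) lies 11 mm behind it; z points along the fingers, y is the direction in which the jaws open and shut (so a half turn about z gives the same grasp; the last joint's range is limited). The gripper opens to 85 mm and grips with 20 to 120 N. Pads are 22 mm wide; open, the fingers measure 114 mm over their backs; the gripper's body (76 mm by 85 mm) begins 54 mm behind the grasp point. The pads swing forward as they close: fully open they stand 13 mm farther back than shut.
Start: joints at [1.189, 0.053, 1.613, -0, 1.476, -0.119], TCP at [0.162, 0.604, 0.239] pointing down, gripper open.
Joint ranges: [-3.01, 3.01], [-1.01, 2.22], [0.06, 2.58], [-1.02, 4.17], [0.09, 2.62], [-3.14, 3.14]. Speed limits (rad/s): [2.57, 2.57, 3.14, 3.14, 3.14, 3.14].

INTERFACE

Orientations are given as a rotation vector (axis times angle).
In Python, from station import ctrl gives the robot as it stands. The module is installed in compiled form; this text tells all that it offers.
- The arm moves only by the shell command python3 -m creep 'ROWS' [FORCE]. ROWS is JSON, a list of rows, each an object with "hand": the opening, from 0 (shut) to 1 (fully open); "translation": the shift along the tool's x, y, z in cm, a list of three; "delta_rot": the turn, a rotation vector about the tool's x, y, z in degrees, a list of three. A call has 1 to 8 rows; each row shifts and turns the commanded pose from where the row before left it, along the tool's axes as they then stand; what a row does not reach is not made up. A row lasts 1/8 s, in which the tool goes at most 62.5 mm and 10.7 degrees, less where a joint would pass 70% of its speed; a pose out of reach is approached as far as the arm can. A call with a gripper value outside its range is refused whole. The fingers move at their own pace and stop on an object; FORCE is the grip in N (left out, the last holds). Time passes only in rows, so rows that do not move let the fingers close. It gives the time, the measured TCP pose, the force and the opening at its end, in the units of the state.
- ctrl.get_obs(): the state, without advancing time (a new reading comes with each control period).
- ctrl.get_image(name): name is "scene" or "top" or "wrist"; returns (picture, depth): 400x640x3 uint8, red, green, blue; 400x640 float32, m along the optical axis (not along the pixel's ray), 0 where there is no reading.
- ctrl.calibration(name): a dict with "fx", "fy", "cx", "cy" (pixels), "T" (4x4, takes a point from camera to world coordinates). Camera axes: x right, y up, looking along -z (the intrinsics and any distortion apply to the point x, -y, -z); pixel columns grow to the right and rows downward; lengths in m; the calibration is good to about 2 mm. A picture is of the moment at which its call begins: read the wrist's pose just before it. calibration takes no time and is no camera call; for the wrist camera it gives the pose at the moment of the call.
- ctrl.finish_job(): hands the job in, once; it reports no verdict.
The state is a dict: "t": time; "q": joint angles; "dq": joint speeds; "effort": joint torques, N m; "tool_pos": TCP position; "tool_rot": TCP orientation; "contact_force": force on the tool from outside, world axes, zero at the start; "wrist_torque": the same for the moment, N m; "opening": finger opening in m.
Only numpy, scipy, OpenCV 4.12 (cv2) and the standard library are available. Lean on these libraries where they do the work, as an engineer would, in place of code of your own. Each camera call takes 0.05 s, during which the arm holds its last target.

TASK

Open the combination lock on the wooden tool case: turn its dial clockwise until the pointer clicks into the notch in line with the raised mark by the bow, draw the lock straight off its U-shaped bow (the shackle), and lift it away; do not tear it off with the dial elsewhere. Finish while holding the lock still in the gripper, dial up and level, about 15 cm above the middle of the round cork pad. Leave the other things on the bench and on the case lid where they are.

Things in the scene. Friction and masses are not known exactly. Their poses are not given: they have to be found in the camera images.
- seat (a point): fixed point on the tool case: where the centre of the lock body lies while locked, 12 mm above the lid top. Its x axis points along the bow's legs towards the bow's bend (away from the robot), y to the left, z up. The lock comes off along -x and must be drawn at least 65 mm that way before it is free to be lifted.
- lock_center (a point): centre of the lock body, a dark steel block 70 (x) by 62 (y) by 24 mm high lying loose on the lid on the bow, 0.3 to 0.5 kg with dial; 1 to 2 mm of play. Axes as seat while locked. A raised 9 x 3 mm mark on its top, mid-width at the bow-side edge, shows where the dial's pointer must stand. It can be gripped by the dial's bar, or across its 62 mm width once off the bow.
- dial_grip (a point): centre of the dial's grip bar, on the dial's vertical axis, 33 mm above the lock's centre. Bar 38 mm long, 14 thick, 26 high, on a disc 42 mm across, 7 high. The pointer end has a light line. This point's own x axis is NOT the bar: the pointer lies along the lock's x axis turned (1.6 - dial) rad counter-clockwise seen from above. The lock may be pulled and carried by the bar.
- dial (a joint): dial angle, rad, growing clockwise seen from above, 0 to 2.45 between stops. Four click notches at 0.1, 0.85, 1.6 and 2.35; the dial is drawn lightly towards the nearest (about 0.05 N m). Only at 1.6 (pointer at the mark), within about 0.15, does the lock let go of the bow. It starts between 0.05 and 0.95.
- pad_top (a point): centre of the top of the round cork pad fixed on the bench, 130 mm across, 5 mm high: the lock is to be held above it.
- case: fixed wooden tool case 266 x 366 mm, lid top 80 mm above the bench; origin at the centre of its underside, axes as seat. On its lid a U-shaped steel bow with an anchor block, 20 mm high: two 10 mm legs (22 mm left and right of the middle) and a tongue with a stud reach from it into the lock's front face.
- lock: the same lock as in lock_center; origin at the centre of its underside.
- pad: the same cork pad as in pad_top; origin at the centre of its underside.
- gouge1: wood-handled carving gouge with a 10 mm blade, lying on the bench to the left of the case; bystander
- gouge2: wood-handled carving gouge with an 18 mm blade, lying on the bench to the robot's right of the pad; bystander
- bird: small carved wooden bird, 77 mm high, standing on the left part of the case lid (origin: centre of its underside); bystander
- tin: round metal tin, 60 mm across, 35 mm high, standing on the right part of the case lid (origin: centre of its underside); bystander
- mallet: round wooden carver's mallet standing head down, head 68 mm across and 90 mm high, 210 mm high in all, beyond the pad; bystander
- blank: upright block of pale wood 60 x 45 x 110 mm, at the near left of the case; bystander
Not all that is in view belongs to the job. What is meant by the lock is not turquoise, and is the smaller of those in its own colour.

How it is judged:
By the outcome, as a careful person would: the job done as asked, in the order asked, and still so for the second after the job is handed in, while the arm keeps its last pose, push and grip.
It also fails if it takes over 48 s, if anything falls off the work surface, if the arm or the gripper's body presses on something with over 40 N, if the wrist force passes 120 N, or if a joint passes its speed limit or range.

## Working session

There is one attempt and no reset: what is moved stays moved. The work goes in short steps, Python scripts to look and compute and a shell command to move; the robot and the scene stay as the last step left them, time stands still between calls to the robot, and variables do not carry over. Pictures are saved under pics/ and viewed, and the job is handed in when it is done.

```bash
mkdir -p pics; ls
python3 - <<'E'
from station import ctrl
import cv2,numpy as np
o=ctrl.get_obs();print({k:np.round(v,3) for k,v in o.items()})
for n in("scene","top","wrist"):
    c=ctrl.calibration(n);print(n,{k:np.round(v,3) for k,v in c.items()})
    p,d=ctrl.get_image(n);cv2.imwrite(f"pics/{n}0.png",p[:,:,::-1]);np.savez(f"{n}0.npz",p=p,d=d,T=c["T"],k=[c[x] for x in("fx","fy","cx","cy")])
E
```

```text
pics
{'t': np.float64(0.0), 'q': array([ 1.189,  0.053,  1.614, -0.   ,  1.476, -0.119]), 'dq': array([-0.002, -0.002, -0.   , -0.   , -0.   , -0.   ]), 'effort': array([-2.0000e-03, -3.9368e+01, -3.7018e+01, -0.0000e+00,  7.0000e-03,
       -0.0000e+00]), 'tool_pos': array([0.162, 0.603, 0.238]), 'tool_rot': array([-4.120e-01, -3.114e+00,  3.000e-03]), 'contact_force': array([ 0.778, -0.2  , -0.614]), 'wrist_torque': array([ 0.067,  0.054, -0.05 ]), 'opening': np.float64(0.085)}
scene {'fx': np.float64(413.346), 'fy': np.float64(413.346), 'cx': np.float64(319.334), 'cy': np.float64(199.916), 'T': array([[-0.298, -0.699,  0.65 ,  1.447],
       [ 0.955, -0.214,  0.207,  0.299],
       [-0.005,  0.683,  0.731,  1.142],
       [ 0.   ,  0.   ,  0.   ,  1.   ]])}
top {'fx': np.float64(436.729), 'fy': np.float64(436.729), 'cx': np.float64(326.635), 'cy': np.float64(200.869), 'T': array([[ 0.007,  0.999, -0.054,  0.447],
       [-1.   ,  0.007, -0.   ,  0.011],
       [ 0.   ,  0.054,  0.999,  1.6  ],
       [ 0.   ,  0.   ,  0.   ,  1.   ]])}
wrist {'fx': np.float64(314.314), 'fy': np.float64(314.314), 'cx': np.float64(319.823), 'cy': np.float64(201.249), 'T': array([[ 0.26 , -0.919, -0.297,  0.085],
       [ 0.966,  0.246,  0.083,  0.623],
       [-0.003, -0.309,  0.951,  0.373],
       [ 0.   ,  0.   ,  0.   ,  1.   ]])}
```

View pics/scene0.png

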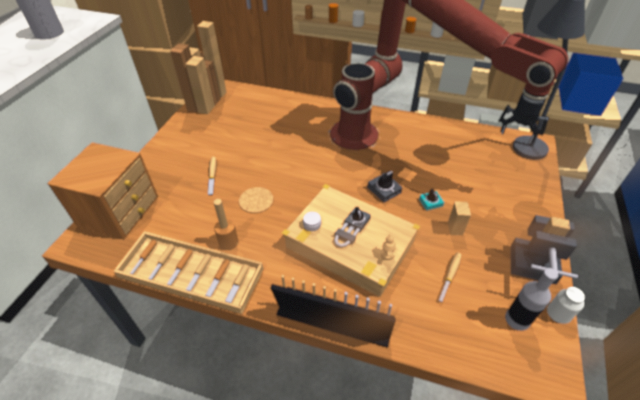

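View pics/top0.png

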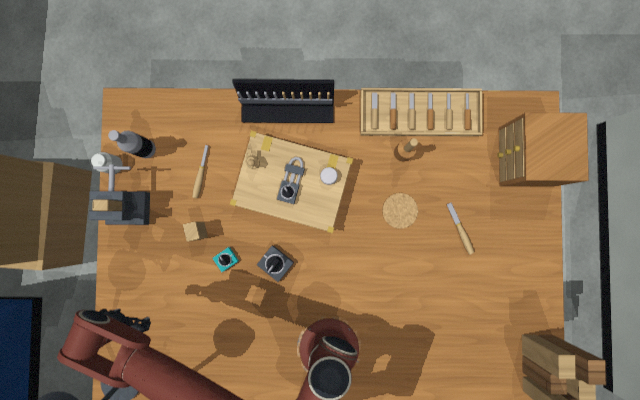

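View pics/wrist0.png

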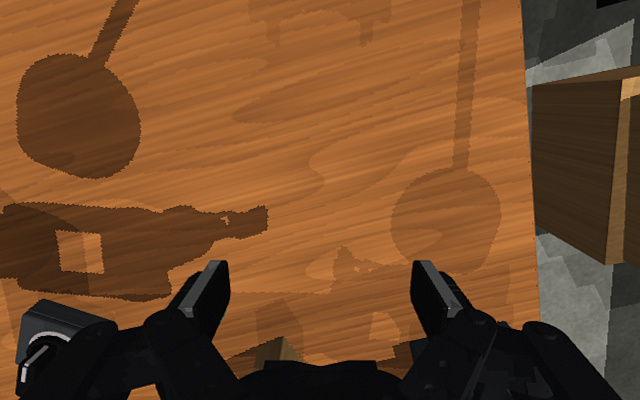

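Top view: there are three lock-like things. The dark one on the case lid is at (289,189), a larger dark one stands on the bench at (275,262), and a turquoise one is at (225,260). The smaller dark one, on the bow on the case, fits the description. Pad is at (400,211), mallet (405,150), tin (329,176), bird (255,160). I'll check the choice in a close crop.

```bash
cat > h.py <<'E'
import numpy as np
def load(n):
    z=np.load(n+".npz");return z["p"],z["d"],z["T"],z["k"]
def pt(u,v,d,T,k):
    p=np.array([(u-k[2])/k[0]*d,-(v-k[3])/k[1]*d,-d,1]);return (T@p)[:3]
def ray(u,v,z,T,k):
    o=T[:3,3];r=pt(u,v,1,T,k)-o;return o+r*(z-o[2])/r[2]
def proj(P,T,k):
    c=np.linalg.inv(T)@np.append(P,1);return np.array([k[0]*c[0]/-c[2]+k[2],-k[1]*c[1]/-c[2]+k[3]])
E
python3 - <<'E'
import cv2,numpy as np
from h import *
p,d,T,k=load("top0")
a=cv2.resize(p[130:225,235:345],None,fx=6,fy=6,interpolation=cv2.INTER_CUBIC)
cv2.imwrite("pics/crop0.png",a[:,:,::-1])
p2,d2,T2,k2=load("scene0")
b=cv2.resize(p2[180:280,290:410],None,fx=6,fy=6,interpolation=cv2.INTER_CUBIC)
cv2.imwrite("pics/crop1.png",b[:,:,::-1])
for u,v in((289,189),(289,198),(275,262),(400,211),(329,176),(255,160),(310,210)):
    print(u,v,d[v,u],pt(u,v,d[v,u],T,k))
hsv=cv2.cvtColor(p,cv2.COLOR_RGB2HSV)
# height map
vv,uu=np.mgrid[:400,:640]
P=np.stack([(uu-k[2])/k[0]*d,-(vv-k[3])/k[1]*d,-d,np.ones_like(d)],-1)@T.T
np.save("P.npy",P)
# case corners by height
m=((P[...,2]>.06)&(P[...,2]<.2)).astype(np.uint8);m[:, :225]=0;m[:,365:]=0;m[:125]=0;m[240:]=0
c=max(cv2.findContours(m,0,2)[0],key=cv2.contourArea)
X=np.array([P[y,x,:2] for x,y in c[:,0]],np.float32)
print(cv2.minAreaRect(X))
# pad
g=hsv[180:245,370:435];gg=cv2.cvtColor(p,cv2.COLOR_RGB2GRAY)
m=((P[...,2]>.0025)&(P[...,2]<.012)).astype(np.uint8)
print(np.round(P[205:217:4,325+50:440:8,2],4))
E
```

```text
289 189 1.4930974 [0.56644454 0.14042485 0.1116577 ]
289 198 1.502212 [0.53626505 0.14099463 0.10090402]
275 262 1.507434 [0.31565559 0.18820682 0.08379596]
400 211 1.5933886 [ 0.49721273 -0.25643564  0.00743411]
329 176 1.4864625 [0.61105512 0.00402166 0.12068602]
255 160 1.4741864 [0.66186086 0.25424534 0.13575307]
310 210 1.5217469 [0.49619754 0.06921526 0.07917189]
((0.5983128547668457, 0.13660579919815063), (0.37190374732017517, 0.27058839797973633), 74.84326171875)
[[-0.0006  0.0076  0.0037  0.0044  0.0032  0.0081  0.0039  0.002  -0.0013]
 [ 0.0005  0.0093  0.0027  0.0042  0.0029  0.009   0.0016  0.0041  0.0032]
 [-0.0027 -0.0003  0.0027 -0.0009 -0.0011  0.004   0.0041 -0.0024 -0.0014]]
```

View pics/crop0.png

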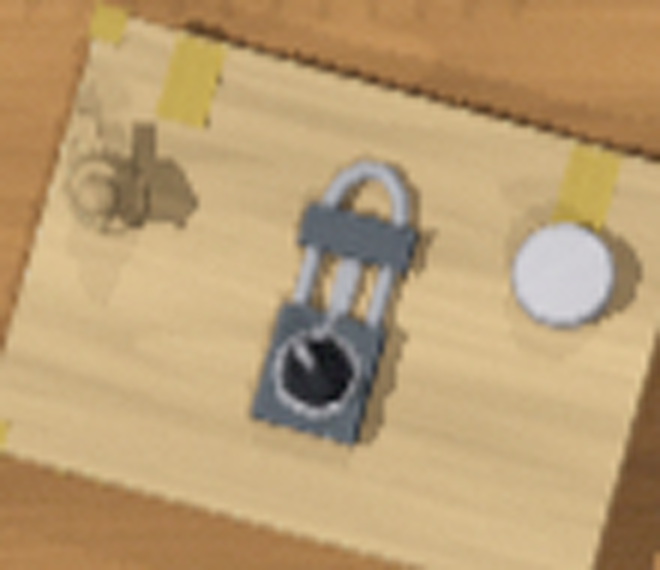

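View pics/crop1.png

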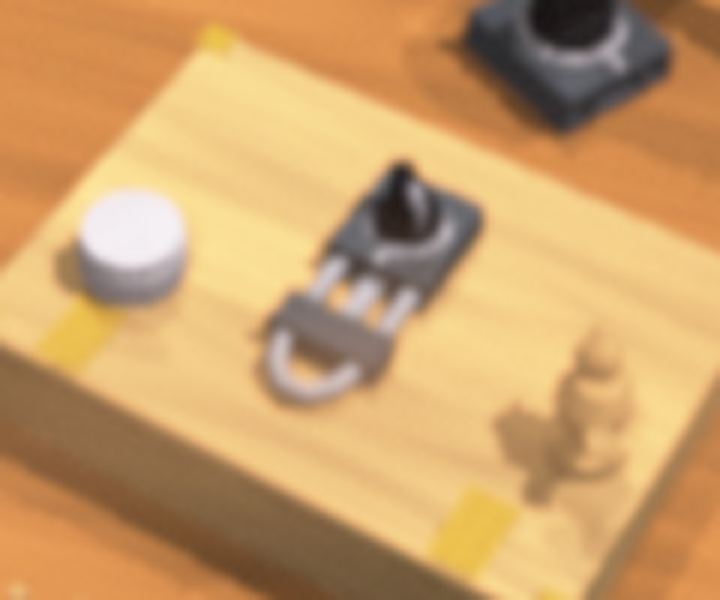

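The crop confirms the small dark lock on the bow on the case lid. Its dial centre is at crop (316,371), i.e. about (287.7,191.8) in the top view, and the pointer's light line points up-left, near dial 0.8. Next come the numbers and the first approach.

```bash
cat >> h.py <<'E'
from scipy.spatial.transform import Rotation as R
def plan(o,P,yaw_y,tilt=None):
    """shift in tool cm to P; turn about tool z (deg) to bring tool y to world yaw (mod pi) and levelling"""
    A=R.from_rotvec(o["tool_rot"]).as_matrix()
    y=np.array([np.cos(yaw_y),np.sin(yaw_y),0])
    if y@A[:,1]<0:y=-y
    z=np.array([0,0,-1.]);B=np.c_[np.cross(y,z),y,z]
    return np.round((A.T@(np.array(P)-o["tool_pos"]))*100,2),np.round(np.degrees(R.from_matrix(A.T@B).as_rotvec()),2)
E
python3 - <<'E'
from station import ctrl
import cv2
from h import *
p,d,T,k=load("top0")
D=ray(287.7,191.8,.111,T,k);print("dial",D)
P=np.load("P.npy")
# pad circle centre by ray
g=cv2.cvtColor(p,cv2.COLOR_RGB2LAB)[175:250,365:440].astype(float)
b=np.median(g[:8].reshape(-1,3),0);m=(np.linalg.norm(cv2.GaussianBlur(g,(5,5),0)-b,axis=2)>18).astype(np.uint8)
c=max(cv2.findContours(cv2.morphologyEx(m,2,np.ones((3,3))),0,2)[0],key=cv2.contourArea)
(x,y),r=cv2.minEnclosingCircle(c);e=cv2.fitEllipse(c);print((x+365,y+175),r,e)
print("pad",ray(e[0][0]+365,e[0][1]+175,.005,T,k), "radius px expected",65e-3/1.595*k[0])
yaw=np.radians(-15.16);dial=.85
bar=yaw+1.6-dial
o=ctrl.get_obs();A=R.from_rotvec(o["tool_rot"]).as_matrix();print(A.round(3))
print("bar deg",np.degrees(bar),plan(o,[D[0],D[1],.24],bar+np.pi/2))
# lid mask case centre
print("seat-yaw x axis",np.cos(yaw),np.sin(yaw))
E
```

```text
dial [0.55686505 0.14481428 0.111     ]
(400.0217399597168, 210.67391204833984) 17.22553062438965 ((34.7438850402832, 35.54383087158203), (32.17737579345703, 33.32797622680664), 113.62126922607422)
pad [ 0.49895094 -0.25591205  0.005     ] radius px expected 17.797714033225578
[[-0.966  0.26  -0.001]
 [ 0.26   0.966 -0.002]
 [ 0.    -0.002 -1.   ]]
bar deg 27.81183463481175 (array([-50.02, -34.  ,  -0.12]), array([ -0.09,  -0.05, -42.87]))
seat-yaw x axis 0.9651993018659999 -0.2615154061950969
```

```bash
python3 -m creep '[{"hand":1,"translation":[-2.5,-1.7,0],"delta_rot":[0,0,0]},{"hand":1,"translation":[-4.5,-3.1,0],"delta_rot":[0,0,0]},{"hand":1,"translation":[-4.5,-3.1,0],"delta_rot":[0,0,0]},{"hand":1,"translation":[-4.5,-3.1,0],"delta_rot":[0,0,0]},{"hand":1,"translation":[-4.5,-3.1,0],"delta_rot":[0,0,0]},{"hand":1,"translation":[-4.5,-3.1,0],"delta_rot":[0,0,0]},{"hand":1,"translation":[-4.5,-3.1,0],"delta_rot":[0,0,0]},{"hand":1,"translation":[-4.5,-3.1,0],"delta_rot":[0,0,0]}]' 60
python3 - <<'E'
from station import ctrl
from h import *
o=ctrl.get_obs();print(o["t"],o["tool_pos"],o["q"].round(2),o["contact_force"])
print(plan(o,[.557,.145,.24],np.radians(27.8+90)))
E
```

```text
t: 1.15
tool_pos: [0.4306, 0.2877, 0.2391]
tool_rot: [-0.412, -3.114, -0.0]
contact_force: [0.6, 0.2, 0.1]
opening: 0.0853
1.15 [0.43064618 0.28765937 0.23910207] [ 0.45 -0.21  1.86  0.    1.49 -0.86] [0.56359916 0.2056592  0.10661137]
(array([-15.91, -10.49,  -0.09]), array([  0.  ,  -0.  , -42.85]))
```

```bash
python3 -m creep '[{"hand":1,"translation":[-4,-2.7,0],"delta_rot":[0,0,0]},{"hand":1,"translation":[-4,-2.7,0],"delta_rot":[0,0,0]},{"hand":1,"translation":[-4,-2.6,0],"delta_rot":[0,0,0]},{"hand":1,"translation":[-3.9,-2.5,0],"delta_rot":[0,0,0]},{"hand":1,"translation":[0,0,0],"delta_rot":[0,0,-10.6]},{"hand":1,"translation":[0,0,0],"delta_rot":[0,0,-10.6]},{"hand":1,"translation":[0,0,0],"delta_rot":[0,0,-10.6]},{"hand":1,"translation":[0,0,0],"delta_rot":[0,0,-10.6]}]'
python3 -m creep '[{"hand":1,"translation":[0,0,0],"delta_rot":[0,0,0]},{"hand":1,"translation":[0,0,0],"delta_rot":[0,0,0]}]'
python3 - <<'E'
from station import ctrl
import cv2
from h import *
o=ctrl.get_obs();print(o["t"],o["tool_pos"],o["q"].round(2),o["dq"].round(3),o["contact_force"])
print(plan(o,[.557,.145,.24],np.radians(27.8+90)))
c=ctrl.calibration("wrist")
p,d=ctrl.get_image("wrist");cv2.imwrite("pics/wrist1.png",p[:,:,::-1]);np.savez("wrist1.npz",p=p,d=d,T=c["T"],k=[c[x] for x in("fx","fy","cx","cy")])
E
```

```text
t: 2.15
tool_pos: [0.5559, 0.1464, 0.2388]
tool_rot: [0.751, -3.05, -0.0]
contact_force: [-0.4, -0.2, 0.5]
opening: 0.0856
t: 2.4
tool_pos: [0.556, 0.1465, 0.2391]
tool_rot: [0.739, -3.053, -0.0]
contact_force: [-0.1, 1.1, -0.4]
opening: 0.0856
2.4 [0.55602997 0.14651364 0.2390794 ] [ 0.13 -0.07  1.73 -0.    1.48 -1.92] [ 0.002 -0.001 -0.005  0.    -0.002 -0.01 ] [-0.13106544  1.14095543 -0.37594455]
(array([-0.02, -0.18, -0.09]), array([ 0.01, -0.02, -0.6 ]))
```

View pics/wrist1.png

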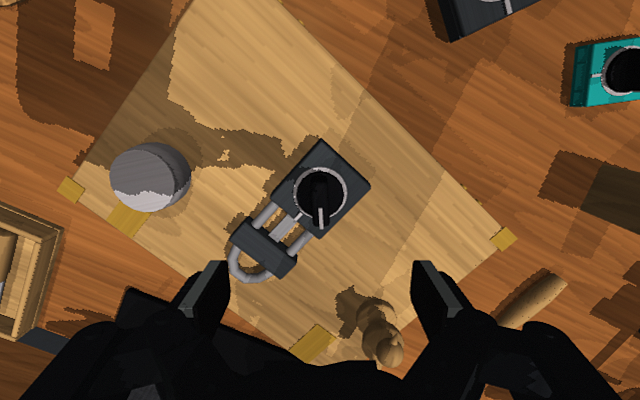

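The wrist view shows the lock at (320,190) with the pointer line running down to (321,225), nearly along tool x. The bow is below left, the tin at (150,175) and the bird at (375,325).

Run:
```python
import cv2
from h import *
p,d,T,k=load("wrist1")
a=cv2.resize(p[130:290,220:380],None,fx=3.7,fy=3.7,interpolation=cv2.INTER_CUBIC)
cv2.imwrite("pics/crop2.png",a[:,:,::-1])
```

```text
(no output)
```

View pics/crop2.png

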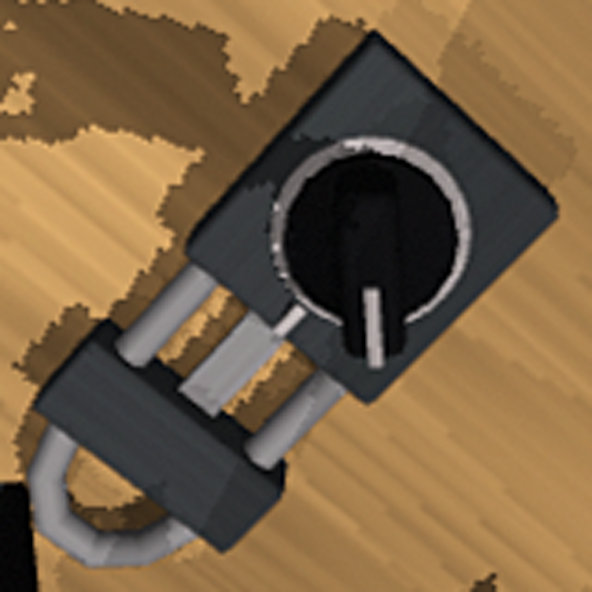

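Run:
```python
from station import ctrl
from h import *
p,d,T,k=load("wrist1")
f=lambda u,v,z:ray(u/3.7+220-.37,v/3.7+130-.37,z,T,k)
C=[f(*c,.104) for c in((190,245),(373,35),(555,212),(370,400))]
C=np.array(C);print(C.round(4)," mean",C.mean(0))
s=[C[(i+1)%4]-C[i] for i in range(4)]
print([ (round(np.hypot(*v[:2]),4),round(np.degrees(np.arctan2(v[1],v[0])),1)) for v in s])
print("ring",f(372,233,.111),f(372,233,.105))
l0=f(372,290,.138);l1=f(376,365,.138);v=l1-l0
print("line",l0,l1,np.degrees(np.arctan2(v[1],v[0])),np.hypot(*v[:2]))
for u,v in((320,170),(321,210),(300,190),(330,160)):print(u,v,pt(u,v,d[v,u],T,k))
m=f(292,320,.1045);print("mark",m)
# bar top midpoint: front end (378,358) back end (365,165)
print("bar top centre?",f(378,355,.138),f(365,165,.138))
```

```text
[[0.5781 0.1082 0.104 ]
 [0.5132 0.1247 0.104 ]
 [0.5305 0.1827 0.104 ]
 [0.5947 0.1657 0.104 ]]  mean [0.55413753 0.14532858 0.104     ]
[(np.float64(0.067), np.float64(165.8)), (np.float64(0.0606), np.float64(73.4)), (np.float64(0.0663), np.float64(-14.8)), (np.float64(0.0599), np.float64(-106.1))]
ring [0.55346658 0.14509512 0.111     ] [0.55503038 0.14590791 0.105     ]
line [0.55774948 0.1472579  0.138     ] [0.57280732 0.15598486 0.138     ] 30.094985364412086 0.01740397860825393
320 170 [0.53709897 0.13652236 0.10386736]
321 210 [0.55882727 0.14855162 0.13835373]
300 190 [0.55910456 0.12838196 0.11194042]
330 160 [0.525217   0.14011652 0.10451142]
mark [0.58408831 0.13863897 0.1045    ]
bar top centre? [0.57050965 0.15529164 0.138     ] [0.53404456 0.13343973 0.138     ]
```

Run:
```python
from station import ctrl
from h import *
o=ctrl.get_obs();print(plan(o,[.5535,.1447,.123],np.radians(119)))
```

```text
(array([ 0.31, -0.05, 11.62]), array([ 0.01, -0.01, -1.77]))
```

```bash
python3 -m creep '[{"hand":1,"translation":[0.3,-0.05,2],"delta_rot":[0,0,-1.8]},{"hand":0.7,"translation":[0,0,3],"delta_rot":[0,0,0]},{"hand":0.6,"translation":[0,0,3],"delta_rot":[0,0,0]},{"hand":0.5,"translation":[0,0,2],"delta_rot":[0,0,0]},{"hand":0.5,"translation":[0,0,1],"delta_rot":[0,0,0]},{"hand":0.5,"translation":[0,0,0.6],"delta_rot":[0,0,0]},{"hand":0.5,"translation":[0,0,0],"delta_rot":[0,0,0]},{"hand":0.5,"translation":[0,0,0],"delta_rot":[0,0,0]}]' 50
python3 - <<'E'
from station import ctrl
import cv2
from h import *
o=ctrl.get_obs();print(plan(o,[.5535,.1447,.123],np.radians(119)),o["tool_pos"])
p,d=ctrl.get_image("wrist");cv2.imwrite("pics/wrist2.png",p[:,:,::-1])
E
```

```text
t: 3.45
tool_pos: [0.5545, 0.1448, 0.1244]
tool_rot: [-0.79, 3.039, -0.0]
contact_force: [0.2, -0.3, -0.5]
opening: 0.0432
(array([0.09, 0.04, 0.14]), array([-0.04,  0.1 ,  0.15])) [0.55447069 0.14481452 0.12444595]
```

View pics/wrist2.png

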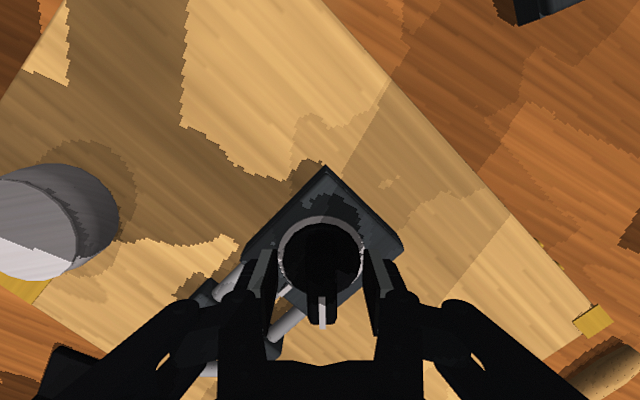

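The bar stands centred between the fingers, at column ~321 with the fingers at ~270 and ~372. Closing now.

```bash
python3 -m creep '[{"hand":0.3,"translation":[0.1,0,0.1],"delta_rot":[0,0,0]},{"hand":0,"translation":[0,0,0],"delta_rot":[0,0,0]},{"hand":0,"translation":[0,0,0],"delta_rot":[0,0,0]},{"hand":0,"translation":[0,0,0],"delta_rot":[0,0,0]},{"hand":0,"translation":[0,0,0],"delta_rot":[0,0,0]},{"hand":0,"translation":[0,0,0],"delta_rot":[0,0,0]}]' 50
python3 - <<'E'
from station import ctrl
from h import *
o=ctrl.get_obs();print(o["tool_pos"],o["opening"],o["contact_force"],o["wrist_torque"])
A=R.from_rotvec(o["tool_rot"]).as_matrix();print(np.degrees(np.arctan2(A[1,0],A[0,0])),A[2])
E
```

```text
t: 4.25
tool_pos: [0.5529, 0.1445, 0.1227]
tool_rot: [-0.79, 3.04, 0.001]
contact_force: [-2.6, 1.7, 3.8]
opening: 0.013
[0.55291536 0.1444571  0.12266621] 0.012955865875652124 [-2.59474993  1.74664272  3.78611151] [ 0.27985887  0.3059104  -0.02869055]
-150.8560258833381 [-3.44029564e-04  3.51068703e-04 -9.99999879e-01]
```

```bash
python3 -m creep '[{"hand":0,"translation":[0,0,0],"delta_rot":[0,0,6]},{"hand":0,"translation":[0,0,0],"delta_rot":[0,0,8]},{"hand":0,"translation":[0,0,0],"delta_rot":[0,0,8]},{"hand":0,"translation":[0,0,0],"delta_rot":[0,0,8]},{"hand":0,"translation":[0,0,0],"delta_rot":[0,0,8]},{"hand":0,"translation":[0,0,0],"delta_rot":[0,0,6.3]},{"hand":0,"translation":[0,0,0],"delta_rot":[0,0,0]},{"hand":0,"translation":[0,0,0],"delta_rot":[0,0,0]}]'
python3 - <<'E'
from station import ctrl
import cv2
from h import *
o=ctrl.get_obs();print(o["tool_pos"],o["opening"],o["contact_force"],o["wrist_torque"])
A=R.from_rotvec(o["tool_rot"]).as_matrix();print(np.degrees(np.arctan2(A[1,0],A[0,0]))+180,A[2])
c=ctrl.calibration("wrist")
p,d=ctrl.get_image("wrist");np.savez("wrist3.npz",p=p,d=d,T=c["T"],k=[c[x] for x in("fx","fy","cx","cy")]);cv2.imwrite("pics/wrist3.png",p[:,:,::-1])
E
```

```text
t: 5.25
tool_pos: [0.5532, 0.1458, 0.1228]
tool_rot: [0.414, 3.113, 0.006]
contact_force: [-0.4, 5.9, 3.4]
opening: 0.0136
[0.55320741 0.14580965 0.12277088] 0.013566474468136542 [-0.36410872  5.89265691  3.41334097] [ 1.11477805  0.12400152 -0.03058998]
344.84277345594427 [-2.50696680e-04  3.78233296e-03 -9.99992816e-01]
```

View pics/wrist3.png

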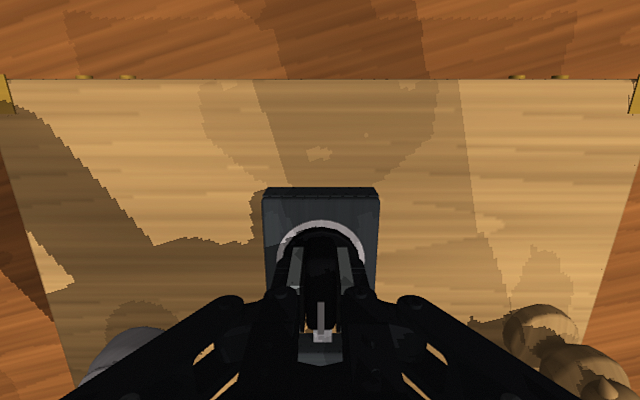

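The pointer line (321, 304–340) runs along the lock's axis, the lock's rear edge is level in the view, and the torque is near zero, so the dial sits in the notch. Drawing it off along tool +x.

```bash
python3 -m creep '[{"hand":0,"translation":[0.3,0,0],"delta_rot":[0,0,0]},{"hand":0,"translation":[0.5,0,0],"delta_rot":[0,0,0]},{"hand":0,"translation":[0.5,0,0],"delta_rot":[0,0,0]},{"hand":0,"translation":[0.5,0,0],"delta_rot":[0,0,0]}]'
python3 - <<'E'
from station import ctrl
from h import *
o=ctrl.get_obs();print(o["tool_pos"],o["opening"],o["contact_force"],o["wrist_torque"])
A=R.from_rotvec(o["tool_rot"]).as_matrix();print(np.degrees(np.arctan2(A[1,0],A[0,0]))+180,A[2], A.T@o["contact_force"])
E
```

```text
t: 5.8
tool_pos: [0.5379, 0.1498, 0.1231]
tool_rot: [0.414, 3.107, 0.005]
contact_force: [6.8, 5.1, -1.2]
opening: 0.0132
[0.53786539 0.14984264 0.12306855] 0.013188609732044707 [ 6.8296396   5.06214369 -1.23081132] [ 8.08784589e-01 -1.16183018e+00 -1.03506447e-03]
344.8315458314578 [-0.00641457  0.00435851 -0.99996993] [-5.25914678  6.66723563  1.29364465]
```

```bash
python3 -m creep '[{"hand":0,"translation":[0.8,0.1,0],"delta_rot":[0,0,0]},{"hand":0,"translation":[1,0,0],"delta_rot":[0,0,0]},{"hand":0,"translation":[1,0,0],"delta_rot":[0,0,0]},{"hand":0,"translation":[1.2,0,0],"delta_rot":[0,0,0]},{"hand":0,"translation":[1.2,0,0],"delta_rot":[0,0,0]},{"hand":0,"translation":[1.2,0,0],"delta_rot":[0,0,0]},{"hand":0,"translation":[0.8,0,0],"delta_rot":[0,0,0]},{"hand":0,"translation":[0,0,0],"delta_rot":[0,0,0]}]'
python3 - <<'E'
from station import ctrl
import cv2
from h import *
o=ctrl.get_obs();print(o["tool_pos"],o["opening"],o["contact_force"],o["wrist_torque"])
A=R.from_rotvec(o["tool_rot"]).as_matrix();print(np.degrees(np.arctan2(A[1,0],A[0,0]))+180,A[2], A.T@o["contact_force"])
p,d=ctrl.get_image("wrist");cv2.imwrite("pics/wrist4.png",p[:,:,::-1])
p,d=ctrl.get_image("scene");cv2.imwrite("pics/scene4.png",cv2.resize(p[150:290,280:440],None,fx=4,fy=4)[:,:,::-1])
E
```

```text
t: 6.8
tool_pos: [0.4653, 0.1691, 0.1226]
tool_rot: [-0.413, -3.113, -0.0]
contact_force: [0.8, -1.0, 5.5]
opening: 0.0128
[0.46532564 0.16906494 0.12264163] 0.012814359054160951 [ 0.82002791 -0.96890924  5.50791598] [-0.04400909  0.0183491   0.01955176]
344.86921760273765 [ 1.19456921e-03 -1.52934405e-05 -9.99999286e-01] [-1.03792706 -0.72135758 -5.50914875]
```

View pics/wrist4.png

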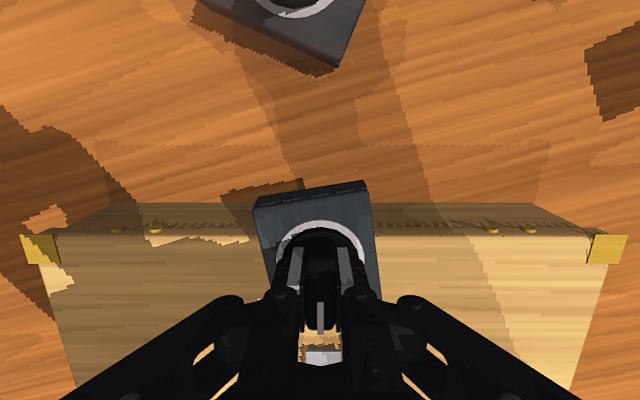

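View pics/scene4.png

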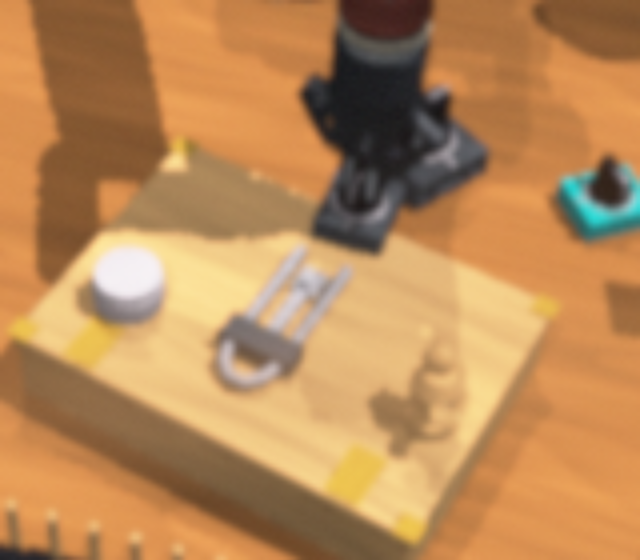

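The lock is clear: the scene crop shows the bow's legs free (ends at (300,250) and (345,270)) with the lock in the gripper behind them. It was drawn 91 mm at low force. Lifting, then carrying.

```bash
python3 -m creep '[{"hand":0,"translation":[0,0,-1],"delta_rot":[0,0,0]},{"hand":0,"translation":[0,0,-2],"delta_rot":[0,0,0]},{"hand":0,"translation":[0,0,-2.5],"delta_rot":[0,0,0]},{"hand":0,"translation":[0,0,-2.5],"delta_rot":[0,0,0]},{"hand":0,"translation":[0,0,-2],"delta_rot":[0,0,0]},{"hand":0,"translation":[0,0,-1],"delta_rot":[0,0,0]},{"hand":0,"translation":[0,0,0],"delta_rot":[0,0,0]}]' 70
python3 - <<'E'
from station import ctrl
import cv2
from h import *
o=ctrl.get_obs();print(o["tool_pos"],o["opening"],o["contact_force"],o["wrist_torque"])
print(plan(o,[.499,-.256,.23],np.radians(74.84)))
p,d=ctrl.get_image("wrist");cv2.imwrite("pics/wrist5.png",p[:,:,::-1])
E
```

```text
t: 7.78
tool_pos: [0.4662, 0.1688, 0.2324]
tool_rot: [-0.414, -3.114, -0.0]
contact_force: [-0.2, 0.5, -3.4]
opening: 0.0123
[0.46620852 0.16875759 0.23240357] 0.012265348291787838 [-0.16145796  0.46909437 -3.37110204] [ 0.04529233 -0.00798981  0.01184546]
(array([-14.27, -40.14,   0.24]), array([ 0.01, -0.  ,  0.01]))
```

View pics/wrist5.png

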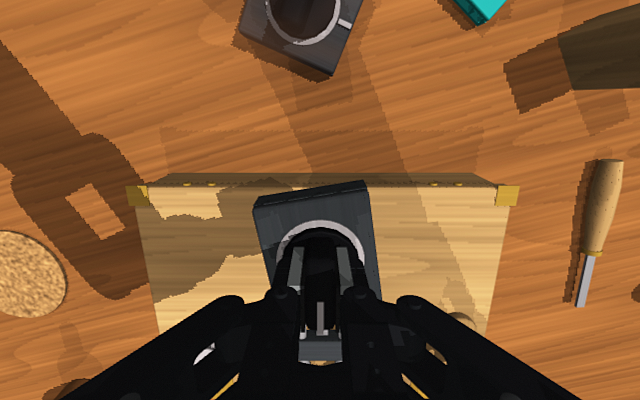

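The lock is held level: wrist force −3.4 N in z, about 0.35 kg. It's yawed a few degrees on the dial. Carrying it to the pad.

```bash
python3 -m creep '[{"hand":0,"translation":[-0.7,-2,0],"delta_rot":[0,0,0]},{"hand":0,"translation":[-1.3,-3.6,0],"delta_rot":[0,0,0]},{"hand":0,"translation":[-1.3,-3.6,0],"delta_rot":[0,0,0]},{"hand":0,"translation":[-1.3,-3.6,0],"delta_rot":[0,0,0]},{"hand":0,"translation":[-1.3,-3.6,0],"delta_rot":[0,0,0]},{"hand":0,"translation":[-1.3,-3.6,0],"delta_rot":[0,0,0]},{"hand":0,"translation":[-1.3,-3.6,0],"delta_rot":[0,0,0]},{"hand":0,"translation":[-1.3,-3.6,0],"delta_rot":[0,0,0]}]'
python3 -m creep '[{"hand":0,"translation":[-1.3,-3.6,0],"delta_rot":[0,0,0]},{"hand":0,"translation":[-1.3,-3.6,0],"delta_rot":[0,0,0]},{"hand":0,"translation":[-1,-3,0],"delta_rot":[0,0,0]},{"hand":0,"translation":[0,0,0],"delta_rot":[0,0,0]},{"hand":0,"translation":[0,0,0],"delta_rot":[0,0,0]}]'
python3 - <<'E'
from station import ctrl
from h import *
o=ctrl.get_obs();print(o["q"].round(2),plan(o,[.499,-.256,.191],np.radians(74.84)))
E
```

```text
t: 8.82
tool_pos: [0.4889, -0.1204, 0.2307]
tool_rot: [-0.414, -3.112, -0.001]
contact_force: [-0.1, -0.4, -3.1]
opening: 0.0127
t: 9.45
tool_pos: [0.4973, -0.2266, 0.231]
tool_rot: [-0.414, -3.112, -0.002]
contact_force: [-0.0, 0.0, -4.3]
opening: 0.0124
[-0.56 -0.13  1.8   0.    1.47 -1.87] (array([-0.95, -2.8 ,  3.99]), array([ 0.07, -0.14, -0.  ]))
```

```bash
python3 -m creep '[{"hand":0,"translation":[-0.5,-1.4,0.5],"delta_rot":[0,0,0]},{"hand":0,"translation":[-0.45,-1.4,1],"delta_rot":[0,0,0]},{"hand":0,"translation":[0,0,1.5],"delta_rot":[0.1,-0.1,0]},{"hand":0,"translation":[0,0,1],"delta_rot":[0,0,0]},{"hand":0,"translation":[0,0,0],"delta_rot":[0,0,0]},{"hand":0,"translation":[0,0,0],"delta_rot":[0,0,0]},{"hand":0,"translation":[0,0,0],"delta_rot":[0,0,0]}]'
python3 - <<'E'
from station import ctrl
import cv2
from h import *
o=ctrl.get_obs();print(o["dq"].round(3),plan(o,[.499,-.256,.191],np.radians(74.84)),o["wrist_torque"])
for n in("wrist","scene","top"):
    c=ctrl.calibration(n);p,d=ctrl.get_image(n);np.savez(n+"6.npz",p=p,d=d,T=c["T"],k=[c[x] for x in("fx","fy","cx","cy")])
    cv2.imwrite(f"pics/{n}6.png",p[:,:,::-1])
    T=c["T"];k=[c[x] for x in("fx","fy","cx","cy")]
    P=o["tool_pos"];print(n,"lockc px",proj([P[0],P[1],.16],T,k))
E
```

```text
t: 10.32
tool_pos: [0.5001, -0.2569, 0.1931]
tool_rot: [0.414, 3.111, -0.004]
contact_force: [-0.5, 0.6, -2.4]
opening: 0.0126
[-0.001 -0.001 -0.001  0.002  0.002 -0.001] (array([0.13, 0.06, 0.21]), array([-0.13,  0.18,  0.02])) [ 0.03728028  0.0046571  -0.05223443]
wrist lockc px [321.44396386 242.13426319]
scene lockc px [249.89782676 168.40813505]
top lockc px [407.91327387 208.72295343]
```

View pics/wrist6.png

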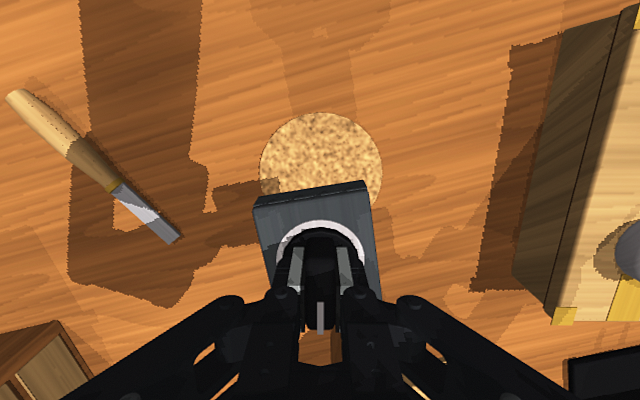

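View pics/scene6.png

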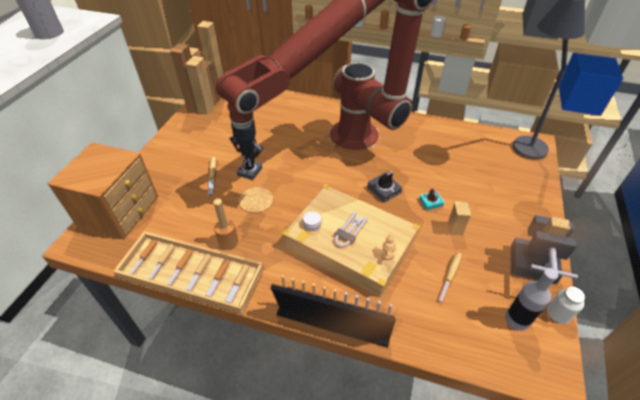

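View pics/top6.png

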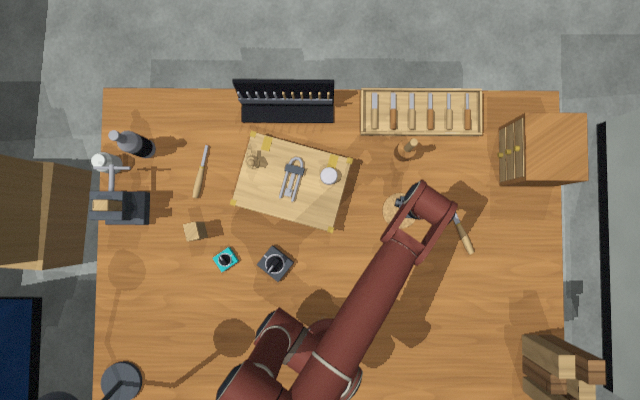

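The wrist view shows the pad (columns 259–382, top at row 112) below and behind the lock. The bystanders haven't moved. Checking pad position and lock level by depth.

Run:
```python
from h import *
import cv2
p,d,T,k=load("wrist6")
L=ray(259.5,170,.005,T,k);Rr=ray(382,170,.005,T,k);Tp=ray(320,112,.005,T,k)
A=np.array([L,Rr,Tp])[:,:2]
M=np.c_[2*A,np.ones(3)];s=np.linalg.solve(M,(A**2).sum(1));print("pad centre",s[:2],"r",np.sqrt(s[2]+s[0]**2+s[1]**2), "mid LR",(L+Rr)/2)
# lock top plane
Q=np.array([pt(u,v,d[v,u],T,k) for u in range(262,372,3) for v in range(205,222,3) if .1<d[v,u]<.3])
c,*_=np.linalg.lstsq(np.c_[Q[:,:2],np.ones(len(Q))],Q[:,2],rcond=None);print("slopes",c[:2],"z mean",Q[:,2].mean(),Q[:,2].std(),Q[:,2].min(),Q[:,2].max())
t=load("top6");t0=load("top0")
df=np.abs(t[0].astype(int)-t0[0]).sum(2)
for n,(u,v) in dict(tin=(329,176),bird=(255,160),mallet=(405,150),blank=(193,232),g1=(202,170),).items(): print(n,df[v-8:v+9,u-8:u+9].mean())
```

```text
pad centre [ 0.49724964 -0.25670045] r 0.0642815882398032 mid LR [ 0.49153164 -0.25515694  0.005     ]
slopes [ 0.02797714 -0.00298902] z mean 0.17396051994107406 0.0007956687625477417 0.16902317557350252 0.1754323953171676
tin 16.865051903114185
bird 13.996539792387543
mallet 14.799307958477508
blank 16.58823529411765
g1 13.961937716262975
```

```bash
python3 -m creep '[{"hand":0,"translation":[0.1,0,0.2],"delta_rot":[0,0,0]},{"hand":0,"translation":[0,0,0],"delta_rot":[0,0,0]},{"hand":0,"translation":[0,0,0],"delta_rot":[0,0,0]},{"hand":0,"translation":[0,0,0],"delta_rot":[0,0,0]}]'
python3 -c "
from station import ctrl
o=ctrl.get_obs();print(o['t'],o['tool_pos'],o['dq'].round(3));print(ctrl.finish_job())"
```

```text
t: 10.98
tool_pos: [0.4987, -0.2566, 0.1903]
tool_rot: [0.414, 3.113, -0.003]
contact_force: [0.3, -0.2, -3.5]
opening: 0.0125
10.975 [ 0.49870756 -0.25661291  0.19031581] [-0.     0.001  0.     0.001  0.001  0.   ]
the job is handed in; nothing more can be done
None
```

The lock is off the case and held still, dial up, above the cork pad. I handed the job in at 11.0 s; it reported no verdict.

- **Unlocking:** I gripped the small dark lock's dial by its bar and turned it about 44° clockwise to the mark. The pointer was then in line with the lock and the turning torque was near zero.
- **Drawing off:** I drew the lock 91 mm straight off the bow with about 5–8 N on the wrist at the readings, then lifted it and carried it to the pad.

Last checks:
- **Position:** The gripper was about 1 to 1.5 mm from the pad's centre, by two measurements of the pad that differ by about 2 mm.
- **Height:** By wrist depth before a final 3 mm lowering, the lock's centre comes out about 15.5 cm above the pad.
- **Level:** The tool itself was within about 0.25° of vertical. The depth fit gave the lock's top a slope of 0.3° one way and 1.6° the other. The second figure is weak, because the fitted strip was narrow and noisy.
- **Bystanders:** They looked unmoved in the last top and scene views. My pixel comparison proved little because the brightness had changed.
- **Dial after release:** Once free of the bow, the lock sat a few degrees turned on its dial. I left it that way, since only the release needed the pointer at the mark.

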